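# Ready the orbital shaker's belt tensioner and hold it back

## Task

The drive belt of this opened orbital shaker is off and I am about to slip a new one on. First knock the tensioner arm's pivot pin fully home with the mallet, so that its head sits down on the hub, and put the mallet back on the bench, clear of the shaker. Then push the sprung arm back by its red tab, past the third and last click of the ratchet, and finish while still holding it there with the spring's load in your hand and none of it on the pawl; leave the tip box, pen cup and soap bottle where they are.

Things in the scene. Friction and masses are not known exactly. Their poses are not given: they have to be found in the camera images.
- shaker: opened orbital shaker fixed to the black bench: white base 280 (x) x 300 (y) mm, aluminium deck 62 mm up; origin under its centre, z up. On the deck (x, y, top over the bench, mm): driven pulley diameter 110 (-30, 55, 86; stub to 112), motor pulley diameter 30 (-30, -100, 92), cranks diameter 36 (-112, 122), (-112, -122), (112, -122) to 106, tensioner pivot (85, 50)
- tensioner_arm: yellow sprung tensioner arm with a steel ratchet disc and a black idler roller beneath; origin on its vertical pivot axis at bench height, x axis level along the arm from the pivot to the tab, z up. Arm plate 24 mm wide, its top 94 mm over the bench; hub of diameter 30 mm round the pin, its top at 104 mm
- tensioner_swing (a joint): arm's swing (rad): 0 at its forward stop where the spring keeps it, growing as it is pushed back (anticlockwise from above, the tab moving along the arm's +y), 0.62 at the back stop. The ratchet clicks at 0.15, 0.31 and 0.47; let go, the arm rests on the pawl about 0.05 short of the last click passed. The spring gives about 4 N at the tab at 0, 8 N at 0.6
- tab (a point): centre of the red push tab that stands up from the arm, 135 mm from the pivot and 110 mm over the bench; the tab is 26 mm along the arm, 10 mm thick across it, from 94 to 126 mm over the bench, and can be pinched across its thickness or pushed; axes as those of the arm
- pawl: brass sprung pawl, a 60 mm lever whose nose drops behind the teeth of the ratchet disc, at the same height as the arm; origin on its hinge at bench height
- pawl_lift (a joint): swing of the pawl (rad), 0 dropped in, about 0.05 to 0.1 while a tooth lifts it
- pin: pivot pin with a round dark steel head (diameter 18, 5 mm thick) standing upright in the hub of the arm, friction fit; origin on its axis, 17 mm below the top of its head, z up
- pin_top (a point): centre of the top of the pin's head; 109 mm over the bench once the pin is home, 8 to 12 mm more at the start
- pin_drive (a joint): how far the pin has been driven down (m), 0.012 when its head sits on the hub; it needs about 9 N to move, and stays where it is
- mallet: soft-faced mallet, 0.28 to 0.45 kg, standing on one face: head a cylinder of diameter 50, 80 mm long, steel with orange plastic faces, axis upright (z); wooden handle level along -x from the head, 24 mm wide (y), 28 mm high, its end 173 mm from the head's axis. Origin at the centre of the lower face
- mallet_grip (a point): point on the handle's centre line 50 mm from the head's axis, 40 mm above the lower face: the place to grip; axes as those of the mallet
- mallet_face (a point): centre of the mallet's lower face
- mallet_head (a point): centre of the mallet's head, 40 mm above the lower face
- tip_box: pipette tip box, blue with a pale lid, 90 x 120 x 77 mm, loose, origin under its centre; to be left alone
- pen_cup: pale cup with three pens, diameter 68, 130 mm high with the pens, loose, origin under its centre; to be left alone
- soap_bottle: white bottle, diameter 60, 150 mm high, loose, origin under its centre; to be left alone

How it is judged:
On the way, in this order (a step that is already met when the one before it is completed fails the run):
1. the pivot pin is driven home by the mallet, its head on the hub (value of joint pin_drive above 0.0105 m), for 0.1 s.
2. the mallet is put back on the bench, clear of the shaker, and let go (height (world z) of mallet_head below 0.055 m and contact force between the fingers and mallet below 0.3 N and contact force between mallet and shaker below 0.3 N and linear speed of mallet below 0.05 m/s), for 0.2 s.
3. the arm is pushed back past the third click (value of joint tensioner_swing above 0.49 rad), for 0.2 s.
At the end, for the whole second after the job is handed in: The fingers hold the tensioner arm back beyond the third click (swing over 0.485 rad) with more than 2.5 N on it, the pawl dropped in and carrying under 1 N; the pin's head is on the hub to within 1.5 mm; the mallet rests on the bench, not touching the shaker or the fingers (all of step 2 and value of joint tensioner_swing above 0.485 rad and contact force between the fingers and tensioner_arm above 2.5 N and contact force between pawl and tensioner_arm below 1 N and value of joint pawl_lift below 0.03 rad and value of joint pin_drive above 0.0105 m and height (world z) of mallet_head above 0.01 m); the arm keeps its last pose, push and grip.
It fails at once if the pin is touched with the gripper or arm instead of the mallet (contact force between any of the fingers, the arm and pin above 1 N).
It fails at once if the tensioner arm is pushed back while its pivot pin still stands proud (value of joint pin_drive below 0.009 m and value of joint tensioner_swing above 0.12 rad).
It fails at once if the tip box, pen cup or soap bottle is disturbed (over 30 mm) (distance of any of tip_box, pen_cup, soap_bottle from where it was at the start of the episode above 0.03 m).
It also fails if it takes over 61 s, if anything falls off the work surface, if the arm or the gripper's body presses on something with over 40 N, if the wrist force passes 120 N, or if a joint passes its speed limit or range.

## Robot

A 6-joint arm with a two-finger parallel gripper is mounted at the origin on the work surface. World frame = base frame: x ahead of the robot, y to its left, z up, the work surface at z = 0. Lengths are in m, angles in rad, forces in N, time in s.
With the tool pointing down it reaches from about 0.25 to 0.85 m from the base axis. Payload 12.5 kg.
Tool frame: the origin (TCP) lies between the finger pads; the fingertips stand 8 mm ahead of it and the grasp point (between the pads) lies 11 mm behind it; z points along the fingers, y is the line along which they close (so a half turn about z gives the same grasp; the last joint's range is limited). The gripper opens to 93 mm and grips with 3 to 60 N. Pads are 15 mm wide; open, the fingers measure 128 mm over their backs; the gripper's body (75 mm by 188 mm) begins 65 mm behind the grasp point.
Start: joints at [-1.386, 0.351, 1.652, -0, 1.139, -0.085], TCP at [0.147, -0.53, 0.227] pointing down, gripper open.
Joint ranges: [-2.75, 2.75], [-0.79, 2.1], [0.01, 2.65], [-1.57, 4.71], [0.07, 3.14], [-2.87, 2.87]. Speed limits (rad/s): [2.22, 2.22, 2.79, 3.14, 3.14, 3.14].

## Interface

Orientations are given as a rotation vector (axis times angle).
In Python, from bench import env, vision gives the robot as it stands.
- The arm moves only by the tool send_rows, never from a script. Its argument "increments" is a list of rows, each a list of 2 entries, a list of its own where there are three numbers: the shift along the world's x, y, z in m, then the turn about the world's z in degrees. In form: [[[tx, ty, tz], twist], ...]. A call has 1 to 10 rows; each row shifts and turns the commanded pose from where the row before left it; what a row does not reach is not made up. A row lasts 1/10 s, in which the tool goes at most 50 mm and 8.59 degrees, less where a joint would pass 70% of its speed; a pose out of reach is approached as far as the arm can. A call with a gripper value outside its range is refused whole. "claw" is the opening, from 0 (shut) to 1 (fully open), set as the call begins (left out, the last holds). The fingers move at their own pace and stop on an object; "squeeze" is the grip in N (left out, the last holds). Time passes only in rows, so rows that do not move let the fingers close. It gives the time, the measured TCP pose, the force, the opening and the grip force at its end, in the units of the state.
- env.sense(): the state, without advancing time (a new reading comes with each control period).
- vision.read_camera(name): name is "scene" or "top" or "wrist"; returns the picture (480x640x3 uint8, red, green, blue); there is no depth.
- vision.get_calibration(name): a dict with "K" (3x3 intrinsics, pixels), "k1" (the pictures are not rectified: a ray, as slopes to the right and down, at radius r is drawn at 1 + k1 r^2 times it, then the intrinsics apply), "R" (3x3) and "t" (3): a world point X has camera coordinates R X + t. Camera axes: x right, y down, z forward; pixel columns grow to the right and rows downward; lengths in m; the calibration is good to about 2 mm. A picture is of the moment at which its call begins: read the wrist's pose just before it. get_calibration takes no time and is no camera call; for the wrist camera it gives the pose at the moment of the call.
- env.close_job(): hands the job in; it is judged then, once.
The state is a dict: "time_s": time; "joints": joint angles; "qvel": joint speeds; "joint_efforts": joint torques, N m; "eef_pos": TCP position; "eef_rot": TCP orientation; "ft_force": force on the tool from outside, world axes, zero at the start; "torque": the same for the moment, N m; "opening": opening from 0.0 (shut) to 1.0 (fully open); "grasp_force": force on a finger pad.
Only numpy, scipy, OpenCV 4.12 (cv2) and the standard library are available. Lean on these libraries where they do the work, as an engineer would, in place of code of your own. Each camera call takes 0.05 s, during which the arm holds its last target. There are 200 camera calls.

## Working session

There is one attempt and no reset: what is moved stays moved. The work goes in short steps, Python scripts to look and compute and a tool call to move; the robot and the scene stay as the last step left them, time stands still between calls to the robot, and variables do not carry over. Pictures are saved under pics/ and viewed, at most 10 in all, crops included, and the job is handed in when it is done.

Besides the shell and the picture viewer there is one more tool, called after "Emit:" as name([rows], argument=value, ...), one row to a line, values as JSON. send_rows: Moves the arm, as the interface text tells. Its arguments: {"type":"object","properties":{"increments":{"type":"array","items":{"type":"array"}},"claw":{"type":"number"},"squeeze":{"type":"number"}},"required":["increments"]}

```bash
mkdir -p pics
cat > h.py <<'E'
import numpy as np, cv2
from bench import env, vision
def ray(name,uv,cal=None):
    c=cal or vision.get_calibration(name); K=np.array(c["K"])
    d=np.array([(uv[0]-K[0,2])/K[0,0],(uv[1]-K[1,2])/K[1,1]]); s=d.copy()
    for _ in range(30): s=d/(1+c["k1"]*(s@s))
    R=np.array(c["R"]);t=np.array(c["t"]); return -R.T@t, R.T@np.array([s[0],s[1],1])
def onz(name,uv,z,cal=None):
    o,d=ray(name,uv,cal); return o+d*(z-o[2])/d[2]
def proj(name,X,cal=None):
    c=cal or vision.get_calibration(name); p=np.array(c["R"])@np.array(X)+np.array(c["t"]); s=p[:2]/p[2]
    s=s*(1+c["k1"]*(s@s)); K=np.array(c["K"]); return np.array([K[0,0]*s[0]+K[0,2],K[1,1]*s[1]+K[1,2]])
def snap(name):
    c=vision.get_calibration(name); im=np.array(vision.read_camera(name)); return im,c
def save(im,n): cv2.imwrite("pics/"+n+".png",cv2.cvtColor(im,cv2.COLOR_RGB2BGR))
E
python3 - <<'E'
from h import *
import pickle
for n in("scene","top"):
    im,c=snap(n); save(im,n+"0"); print(n,c)
s=env.sense(); print(s)
E
```

```text
scene {'K': array([[502.97730548,   0.        , 317.04860944],
       [  0.        , 502.97730548, 235.84947599],
       [  0.        ,   0.        ,   1.        ]]), 'k1': 0.04282442205553744, 'R': array([[-0.87955764,  0.47573955, -0.00708776],
       [ 0.35470309,  0.6457085 , -0.67619986],
       [-0.31711839, -0.59727081, -0.73668413]]), 't': array([ 0.48959805, -0.14150939,  1.21500716])}
top {'K': array([[525.52454819,   0.        , 318.61642536],
       [  0.        , 525.52454819, 241.49392177],
       [  0.        ,   0.        ,   1.        ]]), 'k1': -0.011359234115653635, 'R': array([[-0.01533857, -0.99987253,  0.00443218],
       [-0.99924753,  0.01517075, -0.03569638],
       [ 0.03562459, -0.00497638, -0.99935285]]), 't': array([0.01821559, 0.53010399, 1.04889578])}
{'time_s': 0.1, 'joints': array([-1.38559434e+00,  3.51161135e-01,  1.65234575e+00,  5.13067737e-06,
        1.13910708e+00, -8.46063617e-02]), 'qvel': array([-0.00123964, -0.00062109, -0.00245186, -0.00049788,  0.00085945,
       -0.00057387]), 'joint_efforts': array([ 7.21770321e-04, -4.98028743e+01, -2.85703433e+01,  7.00817490e-02,
        2.39197322e-02, -3.52801658e-05]), 'eef_pos': array([ 0.14656826, -0.52980269,  0.22617234]), 'eef_rot': array([-3.11203832e+00, -4.22389057e-01,  7.33245047e-05]), 'ft_force': array([-0.11768668,  0.88804943,  0.16465648]), 'torque': array([ 0.05934386,  0.01276987, -0.06380095]), 'grasp_force': 0.0, 'opening': 0.9995114891724537}
```

View pics/top0.png

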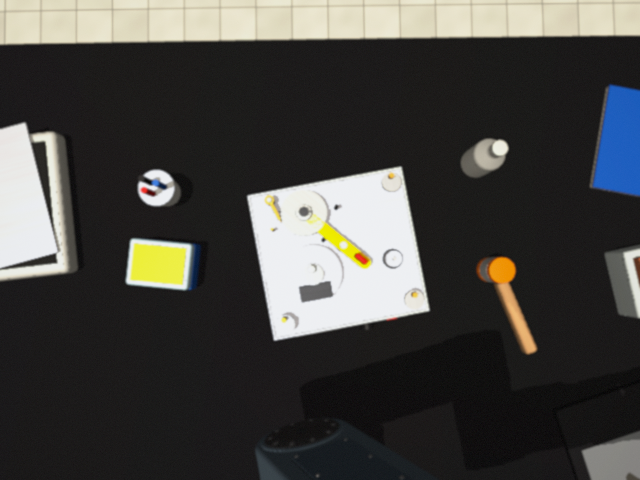

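View pics/scene0.png

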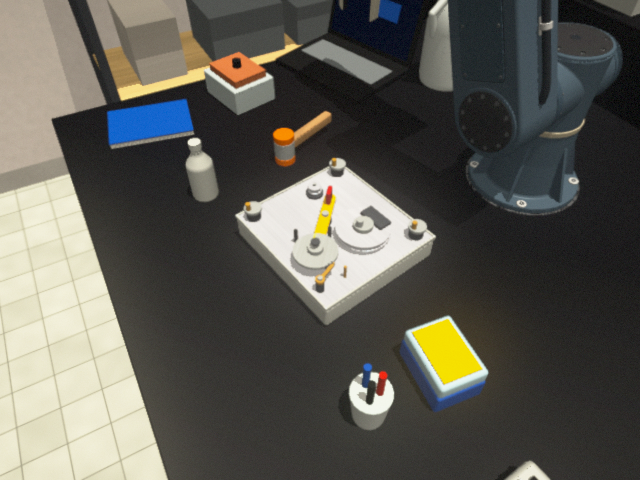

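The top view shows the mallet head at (500,270) with its handle end at (530,350). The pin and hub are at (304,211), the red tab at (362,259) and the pawl at (272,205). In the scene view the pin is near (316,243), the tab near (329,195) and the mallet near (284,147).

Run:
```python
from h import *
T=cv2.cvtColor(cv2.imread("pics/top0.png"),cv2.COLOR_BGR2RGB);S=cv2.cvtColor(cv2.imread("pics/scene0.png"),cv2.COLOR_BGR2RGB)
def blob(im,lo,hi,box):
    h=cv2.cvtColor(im,cv2.COLOR_RGB2HSV); m=cv2.inRange(h,np.array(lo),np.array(hi))
    z=np.zeros_like(m);x0,y0,x1,y1=box;z[y0:y1,x0:x1]=m[y0:y1,x0:x1]
    n,l,st,ce=cv2.connectedComponentsWithStats(z);i=1+np.argmax(st[1:,4]);c,_=cv2.findContours((l==i).astype(np.uint8),0,2)
    return ce[i],st[i],max(c,key=cv2.contourArea)
for n,im,box in(("top",T,(340,240,385,280)),("scene",S,(315,180,345,210))):
    c,st,k=blob(im,(0,150,60),(6,255,255),box);print(n,"red",c,st)
    r=cv2.minAreaRect(k);print(r, [onz(n,p,.126).round(4) for p in cv2.boxPoints(r)], onz(n,c,.126))
c,st,k=blob(T,(8,200,180),(16,255,255),(470,240,530,290));print("orange",c,st,cv2.minEnclosingCircle(k),onz("top",cv2.minEnclosingCircle(k)[0],.08))
c,st,k=blob(T,(5,60,90),(20,190,255),(490,275,545,360));r=cv2.minAreaRect(k);print("wood",c,r,[onz("top",p,.054).round(4) for p in cv2.boxPoints(r)])
c,st,k=blob(T,(26,120,120),(34,255,255),(290,190,380,280));r=cv2.minAreaRect(k);print("yel",c,r,[onz("top",p,.094).round(4) for p in cv2.boxPoints(r)])
# shaker outline
P=[(248,195),(402,167),(429,311),(274,340)]
Q=[onz("top",p,.062) for p in P];print(np.round(Q,4),np.mean(Q,0),[np.linalg.norm(Q[i]-Q[i-1]) for i in range(4)])
print(onz("top",(304,211),.119))
a=cv2.resize(T[180:290,240:400],None,fx=5,fy=5,interpolation=2)[:540];b=cv2.resize(S[160:300,240:400],None,fx=3.8,fy=3.8,interpolation=2)
save(a,"ct");save(b,"cs")
```

```text
top red [360.72093023 258.20930233] [356 254  11   9  43]
((360.7500305175781, 258.2500305175781), (11.31370735168457, 3.5355336666107178), 45.0) [array([ 0.5001, -0.055 ,  0.126 ]), array([ 0.5045, -0.0595,  0.126 ]), array([ 0.4899, -0.0736,  0.126 ]), array([ 0.4855, -0.069 ,  0.126 ])] [ 0.49507365 -0.06422091  0.126     ]
scene red [328.6875 193.6875] [326 186   6  18  64]
((328.3699951171875, 194.41000366210938), (4.242640972137451, 17.111984252929688), 8.13010311126709) [array([ 0.5193, -0.0343,  0.126 ]), array([ 0.4912, -0.075 ,  0.126 ]), array([ 0.4847, -0.0694,  0.126 ]), array([ 0.513 , -0.0289,  0.126 ])] [ 0.50073212 -0.05310225  0.126     ]
orange [495.5 280.4] [491 277  10   6  10] ((495.5, 279.5), 5.147915363311768) [ 0.45127006 -0.32092307  0.08      ]
wood [516.07664234 317.13959854] ((514.6615600585938, 313.7685241699219), (85.635986328125, 16.403854370117188), 65.170654296875) [array([ 0.4526, -0.3177,  0.054 ]), array([ 0.4654, -0.3469,  0.054 ]), array([ 0.315 , -0.4124,  0.054 ]), array([ 0.3024, -0.3832,  0.054 ])]
yel [340.74475524 243.17657343] ((344.69512939453125, 246.256103515625), (61.37628936767578, 13.274770736694336), 38.65980911254883) [array([0.5445, 0.014 , 0.094 ]), array([ 0.5635, -0.0016,  0.094 ]), array([ 0.491 , -0.0892,  0.094 ]), array([ 0.4721, -0.0735,  0.094 ])]
[[ 0.6198  0.1445  0.062 ]
 [ 0.6695 -0.1524  0.062 ]
 [ 0.3926 -0.1981  0.062 ]
 [ 0.3424  0.0981  0.062 ]] [ 0.50606451 -0.02698096  0.062     ] [np.float64(0.2812869368923909), np.float64(0.3010524532511637), np.float64(0.28072649829317636), np.float64(0.30045178569131303)]
[0.58200165 0.0362588  0.119     ]
```

View pics/ct.png

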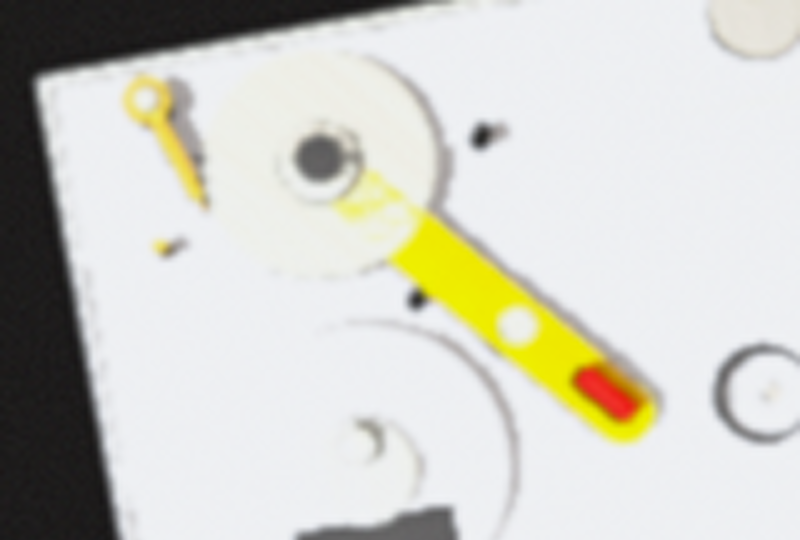

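View pics/cs.png

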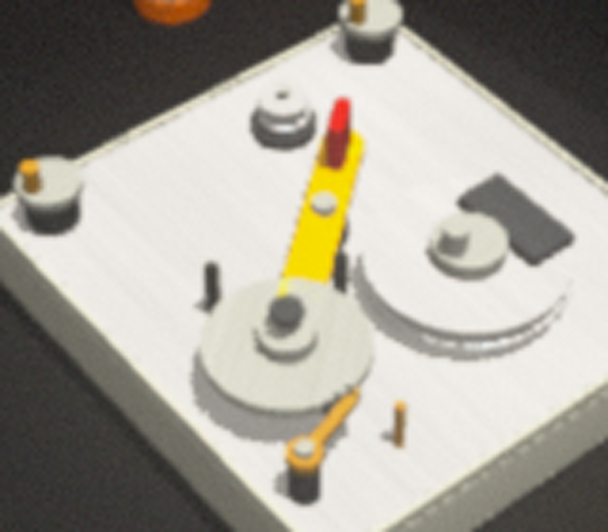

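The crops show the pin head at about (304,212), the tab's top centre at about (361,258.6), and the black stop posts and pawl. Casting the shaker outline gives 281x300 mm at yaw 9.5°, which puts the pivot at (0.582,0.036). That agrees with the pin ray. Next I refine the mallet.

Run:
```python
from h import *
T=cv2.cvtColor(cv2.imread("pics/top0.png"),cv2.COLOR_BGR2RGB)
S=cv2.cvtColor(cv2.imread("pics/scene0.png"),cv2.COLOR_BGR2RGB)
for p in[(502,270),(512,305),(525,340)]: print(cv2.cvtColor(T[p[1]:p[1]+1,p[0]:p[0]+1],cv2.COLOR_RGB2HSV))
h=cv2.cvtColor(T,cv2.COLOR_RGB2HSV)
m=cv2.inRange(h,(5,225,200),(20,255,255));m[:240]=0;m[300:]=0;m[:,:487]=0
k=max(cv2.findContours(m,0,2)[0],key=cv2.contourArea);c=cv2.minEnclosingCircle(k);print(c,cv2.fitEllipse(k))
H=onz("top",c[0],.08);print("head",H,"r",c[1]/541)
w=cv2.inRange(h,(3,60,60),(20,220,255));w[:292]=0;w[370:]=0;w[:,:480]=0;w[:,560:]=0
k=max(cv2.findContours(w,0,2)[0],key=cv2.contourArea);r=cv2.minAreaRect(k);print(r)
q=np.array([onz("top",p,.054) for p in cv2.boxPoints(r)]);print(q.round(4))
q=q[np.argsort(q[:,0])];e=(q[0]+q[1])/2;f=(q[2]+q[3])/2
d=(f-e)[:2];d/=np.linalg.norm(d);print("end",e,"yaw",np.degrees(np.arctan2(d[1],d[0])),"end-head",np.linalg.norm(e[:2]-H[:2]),"off",np.cross(d,H[:2]-e[:2]))
hd=e[:2]+.173*d;print("head from end",hd,"grip",hd-.05*d, H[:2]-.05*d)
# scene check
hs=cv2.cvtColor(S,cv2.COLOR_RGB2HSV);m=cv2.inRange(hs,(3,200,120),(18,255,255));m[:120]=0;m[150:]=0;m[:,:265]=0;m[:,300:]=0
k=max(cv2.findContours(m,0,2)[0],key=cv2.contourArea);print(cv2.boundingRect(k),proj("scene",[*H[:2],.08]),proj("scene",[*H[:2],.0]))
s=env.sense();print(s["eef_pos"])
```

```text
[[[ 18 246 239]]]
[[[ 16 131 227]]]
[[[ 16 129 231]]]
((501.7014465332031, 269.9320373535156), 12.82497787475586) ((501.7300720214844, 269.777099609375), (24.54270362854004, 24.957094192504883), 62.06766128540039)
head [ 0.46904445 -0.33312046  0.08      ] r 0.023706058918217855
((517.47412109375, 321.4396667480469), (70.24895477294922, 16.281999588012695), 66.80140686035156)
[[ 0.4254 -0.3304  0.054 ]
 [ 0.4373 -0.3597  0.054 ]
 [ 0.3125 -0.4098  0.054 ]
 [ 0.3008 -0.3805  0.054 ]]
end [ 0.30666912 -0.39517591  0.054     ] yaw 21.9024487427992 end-head 0.173829304743782 off -0.002994144668307136
head from end [ 0.46718203 -0.33064216] grip [ 0.42079102 -0.34929354] [ 0.42265343 -0.35177183]
(273, 128, 21, 17) [282.79130364 133.77313147] [284.639071   160.13638409]
[ 0.14656826 -0.52980269  0.22617234]<stdin>:13: DeprecationWarning: Arrays of 2-dimensional vectors are deprecated. Use arrays of 3-dimensional vectors instead. (deprecated in NumPy 2.0)
```

Emit:
send_rows([
  [[0.03,0.02,-0.008],1],
  [[0.03,0.02,-0.008],1],
  [[0.031,0.02,-0.008],1],
  [[0.031,0.02,-0.008],1],
  [[0.031,0.02,-0.008],1],
  [[0.031,0.02,-0.008],1],
  [[0.031,0.02,-0.008],0.1],
  [[0.03,0.02,-0.008],0],
  [[0.03,0.019,-0.008],0],
  [[0,0,0],0],
], claw=1)

```text
time_s: 1.1
eef_pos: [0.4237, -0.3486, 0.1534]
eef_rot: [-3.083, -0.592, 0.001]
ft_force: [-0.6, 0.3, -0.1]
opening: 1.001
grasp_force: 0.0
```

Run:
```python
from h import *
from scipy.spatial.transform import Rotation as R
im,c=snap("wrist");save(im,"w1");s=env.sense();m=R.from_rotvec(s["eef_rot"]).as_matrix();print(s["eef_pos"],np.degrees(np.arctan2(m[1,1],m[0,1])),s["time_s"])
print(proj("wrist",[.468,-.332,.08],c),proj("wrist",[.4215,-.3505,.054],c),proj("wrist",[.3070,-.3955,.054],c))
```

```text
[ 0.42247296 -0.34973973  0.15383125] -68.28165929706317 1.15
[323.03629374 183.18004681] [323.09080357 251.85105072] [322.36824444 405.38967372]
```

View pics/w1.png

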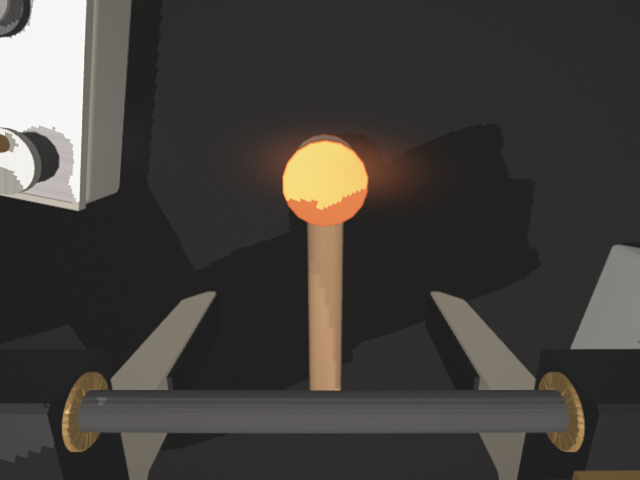

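The wrist view shows the head centred at (325,183), against (323,183) predicted, and the handle midway between the fingers. I lower and grip.

Emit:
send_rows([
  [[0,-0.001,-0.03],0],
  [[0,0,-0.03],0],
  [[0,0,-0.03],0],
  [[0,0,-0.025],0],
  [[0,0,-0.009],0],
  [[0,0,0],0],
])

```text
time_s: 1.75
eef_pos: [0.4208, -0.3522, 0.03]
eef_rot: [-3.085, -0.586, 0.002]
ft_force: [-0.1, -0.9, 0.2]
opening: 1.0
grasp_force: 0.0
```

Emit:
send_rows([
  [[0,0,0],0],
  [[0,0,0],0],
  [[0,0,0],0],
  [[0,0,0],0],
  [[0,0,0],0],
  [[0,0,0],0],
  [[0,0,0],0],
  [[0,0,0],0],
], claw=0, squeeze=60)

```text
time_s: 2.55
eef_pos: [0.4216, -0.3521, 0.0306]
eef_rot: [-3.086, -0.588, 0.0]
ft_force: [0.0, 0.0, -1.0]
opening: 0.362
grasp_force: 0.0
```

Emit:
send_rows([
  [[0,0,0],0],
  [[0,0,0],0],
  [[0,0,0],0],
  [[0,0,0],0],
  [[0,0,0],0],
])

```text
time_s: 3.05
eef_pos: [0.4216, -0.352, 0.0306]
eef_rot: [-3.086, -0.588, 0.0]
ft_force: [0.0, 0.7, -0.4]
opening: 0.253
grasp_force: 59.8
```

Emit:
send_rows([
  [[0,0,0.02],0],
  [[0,0,0.03],0],
  [[0,0,0.03],0],
  [[0,0,0.03],0],
  [[0,0,0.03],0],
  [[0,0,0.03],0],
  [[0,0,0],0],
  [[0,0,0],0],
])

```text
time_s: 3.85
eef_pos: [0.4213, -0.3518, 0.1997]
eef_rot: [-3.086, -0.587, 0.001]
ft_force: [-0.4, -0.1, -4.9]
opening: 0.256
grasp_force: 59.8
```

```bash
cat >> h.py <<'E'
def headpix(im):
    h=cv2.cvtColor(im,cv2.COLOR_RGB2HSV);m=cv2.inRange(h,(3,140,120),(28,255,255));m[260:]=0
    k=max(cv2.findContours(m,0,2)[0],key=cv2.contourArea);return k,cv2.minEnclosingCircle(k)
E
python3 - <<'E'
from h import *
im,c=snap("wrist");s=env.sense();save(im,"w2");k,e=headpix(im);z=s["eef_pos"][2]+.0494
H=onz("wrist",e[0],z,c);print(e,cv2.fitEllipse(k),H,H-s["eef_pos"],s["eef_pos"],c["K"][0,0])
E
```

```text
((319.8374328613281, 237.8558349609375), 87.28791046142578) ((320.0670166015625, 237.85874938964844), (169.7927703857422, 172.80267333984375), 103.26170349121094) [ 0.4692543  -0.33315367  0.24833525] [0.04822093 0.01836489 0.0494    ] [ 0.42103337 -0.35151855  0.19893525] 406.6338493258467
```

View pics/w2.png

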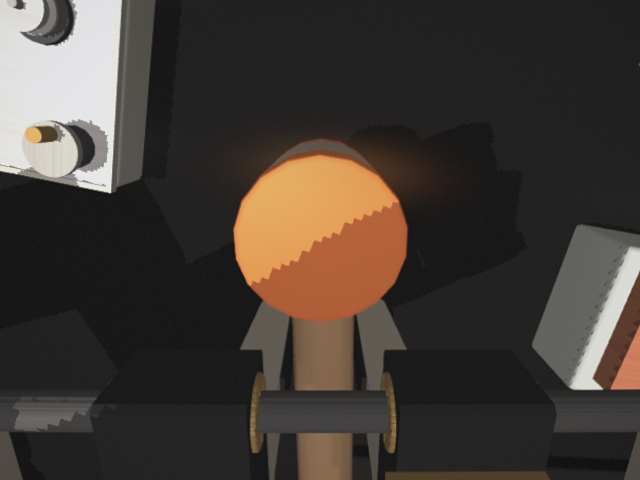

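Emit:
send_rows([
  [[0.006,0.02,0],0],
  [[0.012,0.04,0],0],
  [[0.012,0.04,0],0],
  [[0.012,0.04,0],0],
  [[0.012,0.04,0],0],
  [[0.012,0.04,0],0],
  [[0.012,0.04,0],0],
  [[0.012,0.04,0],0],
  [[0.012,0.04,0],0],
  [[0.011,0.03,0],0],
])

```text
time_s: 4.9
eef_pos: [0.534, 0.0203, 0.1985]
eef_rot: [-3.085, -0.589, 0.005]
ft_force: [0.3, -0.4, -3.5]
opening: 0.254
grasp_force: 59.8
```

Emit:
send_rows([
  [[0,0,-0.02],0],
  [[0,0,-0.015],0],
  [[0,0,0],0],
  [[0,0,0],0],
])

```text
time_s: 5.3
eef_pos: [0.5341, 0.0178, 0.1647]
eef_rot: [-3.086, -0.587, 0.003]
ft_force: [-0.8, 0.2, -2.2]
opening: 0.258
grasp_force: 59.8
```

Run:
```python
from h import *
im,c=snap("wrist");s=env.sense();k,e=headpix(im);z=s["eef_pos"][2]+.0494
H=onz("wrist",e[0],z,c);print(e,H,H-s["eef_pos"],s["eef_pos"],s["ft_force"],s["time_s"])
```

```text
((320.1961975097656, 237.74826049804688), 86.74576568603516) [0.58264622 0.03661655 0.21481365] [0.04811734 0.01887157 0.0494    ] [0.53452887 0.01774498 0.16541365] [-0.73163557  0.52740051 -4.65900027] 5.35
```

Emit:
send_rows([
  [[0,0,-0.005],0],
  [[0,0,-0.004],0],
  [[0,0,-0.003],0],
  [[0,0,-0.003],0],
  [[0,0,-0.003],0],
  [[0,0,-0.003],0],
  [[0,0,-0.002],0],
  [[0,0,0],0],
])

```text
time_s: 6.15
eef_pos: [0.5346, 0.0178, 0.1428]
eef_rot: [3.086, 0.588, 0.0]
ft_force: [-2.2, -0.8, 2.3]
opening: 0.256
grasp_force: 59.8
```

Emit:
send_rows([
  [[0,0,-0.002],0],
  [[0,0,-0.001],0],
  [[0,0,0],0],
])

```text
time_s: 6.45
eef_pos: [0.5347, 0.0178, 0.1398]
eef_rot: [3.086, 0.588, 0.0]
ft_force: [-3.7, -1.2, 3.8]
opening: 0.256
grasp_force: 59.8
```

Emit:
send_rows([
  [[0,0,-0.001],0],
  [[0,0,-0.001],0],
  [[0,0,0],0],
])

```text
time_s: 6.75
eef_pos: [0.5346, 0.0178, 0.139]
eef_rot: [3.086, 0.588, 0.001]
ft_force: [-13.0, -1.6, 18.5]
opening: 0.256
grasp_force: 59.9
```

Run:
```python
from h import *
im,c=snap("wrist");s=env.sense();k,e=headpix(im);z=s["eef_pos"][2]+.0494
H=onz("wrist",e[0],z,c);print(e,H,H-s["eef_pos"],s["eef_pos"],s["ft_force"],s["torque"],s["time_s"])
```

```text
((320.2064208984375, 239.33457946777344), 86.82376861572266) [0.58236024 0.03633816 0.18842026] [0.04773949 0.01852944 0.0494    ] [0.53462074 0.01780871 0.13902026] [-11.36116451  -2.77839481  18.88631503] [-0.04983834  1.51443523  0.10769343] 6.8
```

The force jumped to about 23 N at TCP z = 0.139, and home was predicted at 0.1396, so the pin is seated. I take the mallet back.

Emit:
send_rows([
  [[0,0,0.012],0],
  [[0,0,0.025],0],
  [[0,0,0.025],0],
  [[-0.012,-0.04,0],0],
  [[-0.012,-0.04,0],0],
  [[-0.012,-0.04,0],0],
  [[-0.012,-0.04,0],0],
  [[-0.012,-0.04,0],0],
  [[-0.012,-0.04,0],0],
  [[-0.012,-0.04,0],0],
])

```text
time_s: 7.8
eef_pos: [0.4501, -0.2637, 0.1998]
eef_rot: [3.086, 0.588, 0.001]
ft_force: [0.9, 0.7, -4.6]
opening: 0.254
grasp_force: 59.9
```

Emit:
send_rows([
  [[-0.012,-0.04,0],0],
  [[-0.012,-0.04,0],0],
  [[-0.006,-0.01,-0.02],0],
  [[0,0,-0.04],0],
  [[0,0,-0.04],0],
  [[0,0,-0.035],0],
  [[0,0,-0.015],0],
  [[0,0,-0.005],0],
  [[0,0,0],0],
  [[0,0,0],0],
])

```text
time_s: 8.8
eef_pos: [0.4214, -0.3528, 0.0462]
eef_rot: [3.084, 0.587, 0.002]
ft_force: [0.2, -0.7, -3.2]
opening: 0.252
grasp_force: 59.9
```

Emit:
send_rows([
  [[0,0,-0.006],0],
  [[0,0,-0.004],0],
  [[0,0,-0.003],0],
  [[0,0,-0.002],0],
  [[0,0,0],0],
])

```text
time_s: 9.3
eef_pos: [0.4206, -0.3521, 0.0304]
eef_rot: [-3.086, -0.588, 0.0]
ft_force: [-4.3, 2.1, 8.7]
opening: 0.255
grasp_force: 59.9
```

Contact with the bench. I release.

Emit:
send_rows([
  [[0,0,0.0005],0],
  [[0,0,0],0],
  [[0,0,0],0],
  [[0,0,0],0],
  [[0,0,0],0],
  [[0,0,0],0],
  [[0,0,0],0],
  [[0,0,0],0],
], claw=0.8)

```text
time_s: 10.1
eef_pos: [0.4206, -0.3521, 0.0301]
eef_rot: [-3.086, -0.588, 0.0]
ft_force: [-0.2, -0.7, 0.4]
opening: 0.796
grasp_force: 0.0
```

Emit:
send_rows([
  [[0,0,0.01],0],
  [[0,0,0.03],0],
  [[0,0,0.04],0],
  [[0,0,0.04],0],
  [[0,0,0.04],0],
  [[0,0,0.01],0],
  [[0,0,0],0],
])

```text
time_s: 10.8
eef_pos: [0.4211, -0.3525, 0.2021]
eef_rot: [3.083, 0.587, 0.003]
ft_force: [0.3, 0.3, 0.3]
opening: 0.8
grasp_force: 0.0
```

Run:
```python
from h import *
from scipy.spatial.transform import Rotation as R
a,c=snap("scene");t,ct=snap("top");s=env.sense();m=R.from_rotvec(s["eef_rot"]).as_matrix();print(s["eef_pos"],np.degrees(np.arctan2(m[1,1],m[0,1])),s["time_s"],s["opening"])
im=np.hstack([cv2.resize(a[90:290,200:450],None,fx=1.6,fy=1.6),cv2.resize(t[150:350,240:490],None,fx=1.6,fy=1.6)]);save(im,"rel")
```

```text
[ 0.4201877  -0.35168187  0.19921207] -68.44448981934757 10.9 0.8000099930667285
```

View pics/rel.png

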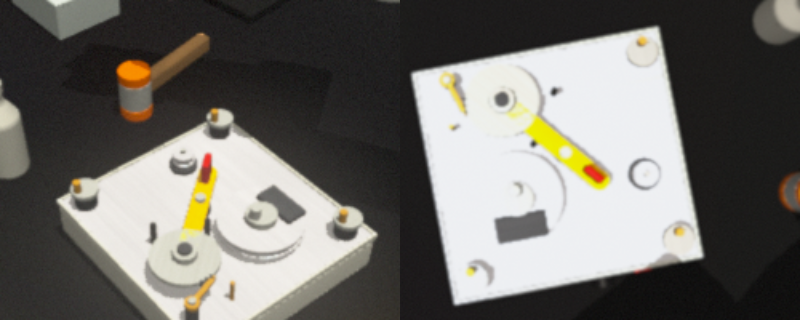

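The mallet stands upright on the bench at its old place, clear of the shaker. The pin head is down, and the tab hasn't moved, at about (594,174) in the right-hand crop. Next I straddle the tab.

Emit:
send_rows([
  [[0.01,0.04,0],4],
  [[0.01,0.04,0],4],
  [[0.011,0.041,0],4],
  [[0.011,0.041,0],4],
  [[0.011,0.041,0],4],
  [[0.011,0.042,0],4],
  [[0.01,0.041,0],3.7],
  [[0,0,-0.03],0],
  [[0,0,-0.01],0],
  [[0,0,0],0],
], claw=0.42)

```text
time_s: 11.9
eef_pos: [0.4932, -0.0661, 0.1579]
eef_rot: [-2.853, -1.307, 0.006]
ft_force: [-0.2, -0.2, 0.4]
opening: 0.416
grasp_force: 0.0
```

Run:
```python
from h import *
from scipy.spatial.transform import Rotation as R
im,c=snap("wrist");s=env.sense();m=R.from_rotvec(s["eef_rot"]).as_matrix();print(s["eef_pos"],np.degrees(np.arctan2(m[1,1],m[0,1])),s["time_s"],s["opening"])
h=cv2.cvtColor(im,cv2.COLOR_RGB2HSV);k=cv2.inRange(h,(0,180,60),(5,255,255))|cv2.inRange(h,(174,180,60),(180,255,255))
k=max(cv2.findContours(k,0,2)[0],key=cv2.contourArea);r=cv2.minAreaRect(k);print(r,[onz("wrist",p,.126,c).round(4) for p in cv2.boxPoints(r)],onz("wrist",r[0],.126,c));save(im,"w3")
```

```text
[ 0.49393662 -0.06654474  0.15924714] -40.80052073494278 11.95 0.41639759489747574
((319.5, 279.0), (17.0, 50.0), 0.0) [array([ 0.4835, -0.0693,  0.126 ]), array([ 0.5014, -0.0489,  0.126 ]), array([ 0.5078, -0.0544,  0.126 ]), array([ 0.4901, -0.075 ,  0.126 ])] [ 0.49588545 -0.06169928  0.126     ]
```

View pics/w3.png

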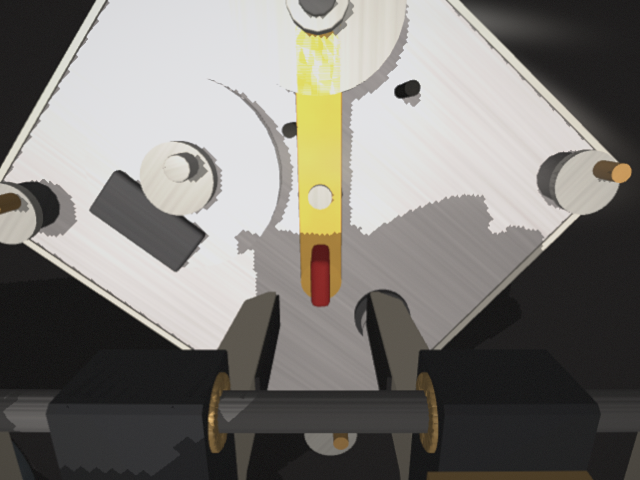

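The tab sits centred between the fingers at (320,275) and aligned with the pads. I lower, pinch and swing along the arc.

Emit:
send_rows([
  [[0,0,-0.025],0],
  [[0,0,-0.02],0],
  [[0,0,-0.006],0],
  [[0,0,0],0],
])

```text
time_s: 12.35
eef_pos: [0.4945, -0.0666, 0.1092]
eef_rot: [-2.856, -1.307, 0.001]
ft_force: [0.7, -0.6, -0.1]
opening: 0.418
grasp_force: 0.0
```

Emit:
send_rows([
  [[0,0,0],0],
  [[0,0,0],0],
  [[0,0,0],0],
  [[0,0,0],0],
  [[0,0,0],0],
  [[0,0,0],0],
  [[0,0,0],0],
], claw=0, squeeze=25)

```text
time_s: 13.05
eef_pos: [0.4941, -0.0657, 0.1094]
eef_rot: [-2.855, -1.31, 0.001]
ft_force: [-5.1, 2.6, 6.6]
opening: 0.109
grasp_force: 25.0
```

Emit:
send_rows([
  [[0.0036,-0.003,0],2],
  [[0.0037,-0.0029,0],2],
  [[0.0038,-0.0028,0],2],
  [[0.0039,-0.0026,0],2],
  [[0.004,-0.0025,0],2],
  [[0.0041,-0.0023,0],2],
  [[0.0042,-0.0022,0],2],
  [[0.0042,-0.002,0],2],
])

```text
time_s: 13.85
eef_pos: [0.5257, -0.0852, 0.1094]
eef_rot: [-2.642, -1.695, 0.0]
ft_force: [-4.8, 10.0, 6.4]
opening: 0.108
grasp_force: 24.9
```

Emit:
send_rows([
  [[0.0043,-0.0019,0],2],
  [[0.0044,-0.0017,0],2],
  [[0.0044,-0.0016,0],2],
  [[0.0045,-0.0014,0],2],
  [[0.0045,-0.0013,0],2],
  [[0.0046,-0.0011,0],2],
  [[0.0046,-0.001,0],2],
  [[0.0046,-0.0008,0],2],
  [[0,0,0],0],
  [[0,0,0],0],
])

```text
time_s: 14.85
eef_pos: [0.5611, -0.0954, 0.1093]
eef_rot: [-2.381, -2.044, 0.0]
ft_force: [-7.0, 12.5, 8.5]
opening: 0.109
grasp_force: 24.9
```

Run:
```python
from h import *
from scipy.spatial.transform import Rotation as R
im,c=snap("wrist");t,ct=snap("top");a,ca=snap("scene");s=env.sense();m=R.from_rotvec(s["eef_rot"]).as_matrix();print(s["eef_pos"],np.degrees(np.arctan2(m[1,1],m[0,1])),s["time_s"],s["opening"],s["grasp_force"],s["ft_force"],s["torque"])
p=s["eef_pos"][:2]-[.582,.036];print(np.degrees(np.arctan2(p[1],p[0])),np.hypot(*p))
save(np.hstack([im[:400:,100:600:][:, :, :][:, ::][:400,:400],cv2.resize(a[100:300,220:420],(400,400))]),"w4")
```

```text
[ 0.56099776 -0.09534187  0.10932325] -8.729242837633027 15.0 0.10676404522330527 24.92221087217331 [-7.22684418 11.62978177  9.4628411 ] [2.04782016 1.01512212 0.09254205]
-99.0849778356765 0.13301045460511046
```

View pics/w4.png

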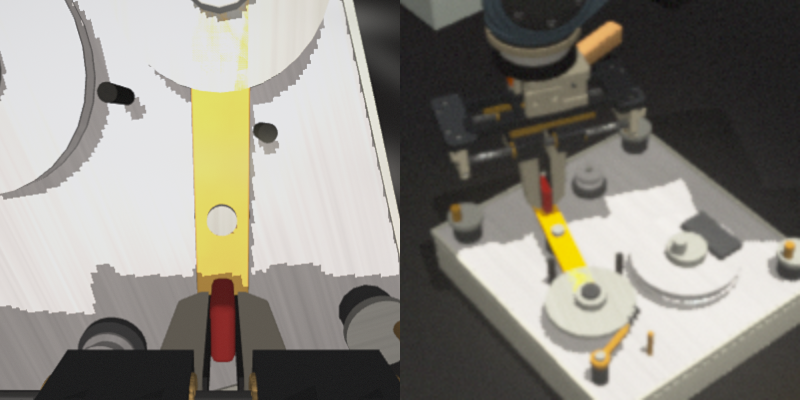

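The arm is at about 0.55 rad, just short of the back-stop post, and the tab is pinched. The wrist reads about 7 N along the push, which matches the spring load.

Run:
```python
from bench import env
print(env.close_job())
```

```text
the job is handed in; nothing more can be done
None
```

I drove the pin home with the mallet and stood the mallet back on the bench, clear of the shaker. I then handed the job in with the gripper holding the tensioner arm by its red tab at about 0.55 rad, past the third click; the final judgement wasn't shown to me.

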